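# Draw out the sorting-case shelf to its line and hold it

### The arm

A 6-joint arm with a two-finger parallel gripper is mounted at the origin on the work surface. World frame = base frame: x ahead of the robot, y to its left, z up, the work surface at z = 0. Lengths are in m, angles in rad, forces in N, time in s.
With the tool pointing down it reaches from about 0.35 to 0.975 m from the base axis. Payload 4.9 kg.
Tool frame: the origin (TCP) lies on the mounting face of the last link; the fingertips stand 173 mm ahead of it and the grasp point (between the pads) lies 155 mm ahead of it; z points along the fingers, y is the direction in which the jaws open and shut (so a half turn about z gives the same grasp; the last joint's range is limited). The gripper opens to 85 mm and grips with 20 to 120 N. Pads are 22 mm wide; open, the fingers measure 114 mm over their backs; the gripper's body (76 mm by 85 mm) begins 54 mm behind the grasp point. The pads swing forward as they close: fully open they stand 13 mm farther back than shut.
Start: joints at [-1.251, 0.053, 1.613, -0, 1.476, -0.119], TCP at [0.266, -0.566, 0.405] pointing down, gripper open.
Joint ranges: [-3.01, 3.01], [-1.01, 2.22], [0.06, 2.58], [-1.02, 4.17], [0.09, 2.62], [-3.14, 3.14]. Speed limits (rad/s): [2.57, 2.57, 3.14, 3.14, 3.14, 3.14].

### API

Orientations are given as a unit quaternion [w, x, y, z].
In Python, from plant import manip gives the robot as it stands.
- The arm moves only by the tool play_rows, never from a script. Its argument "increments" is a list of rows, each an object with "offset": the shift along the tool's x, y, z in mm, a list of three; "twist": the turn about the tool's z in rad; "grip": the opening, from 0 (shut) to 1 (fully open). In form: [{"offset": [dx, dy, dz], "twist": twist, "grip": grip}, ...]. A call has 1 to 5 rows; each row is the pose to reach, as a shift and turn from the pose commanded when the call began, along the tool's axes at that moment; what a row does not reach only later rows make up. A row lasts 1/12 s, in which the tool goes at most 41.7 mm and 7.16 degrees, less where a joint would pass 70% of its speed; a pose out of reach is approached as far as the arm can. A call with a gripper value outside its range is refused whole. The fingers move at their own pace and stop on an object; the grip force is fixed at half the most. Time passes only in rows, so rows that repeat a pose let the fingers close. It gives the time, the measured TCP pose, the force and the opening at its end, in the units of the state.
- manip.state(): the state, without advancing time (a new reading comes with each control period).
- manip.grab_frame(name): name is "scene" or "top" or "wrist"; returns the picture (420x560x3 uint8, blue, green, red); there is no depth.
- manip.get_calibration(name): a dict with "fx", "fy", "cx", "cy" (pixels), "T" (4x4, takes a point from camera to world coordinates). Camera axes: x right, y down, z forward; pixel columns grow to the right and rows downward; lengths in m; the calibration is good to about 2 mm. A picture is of the moment at which its call begins: read the wrist's pose just before it. get_calibration takes no time and is no camera call; for the wrist camera it gives the pose at the moment of the call.
- manip.job_done(): hands the job in, once; it reports no verdict.
Trained networks look in the newest picture that a camera, given by its name, has taken for a name from the list of things; names that differ only in an ending like _2 or _b are one class to them, and where a whole thing is asked for, a point or a joint stands for the part that bears it (a point fixed in the world has none). Each returns a list of dicts, best first, with "p" (0 to 1); they miss things now and then, are a little off and sometimes report something else, mostly with a low value. They report only what shows in the picture. A call takes as long as a camera call.
- manip.boxes_of(query, camera): "xyz" ([x, y, z] in m, in the coordinates of the camera as it stood for that picture, good to about 4 mm: the middle of the surface that is visible of it).
- manip.tip_of(query, camera): "xyz" ([x, y, z] in m, in the coordinates of the camera as it stood for that picture, good to about 4 mm: a listed point, or the origin of a listed thing).
The state is a dict: "time": time; "joint_pos": joint angles; "joint_vel": joint speeds; "joint_efforts": joint torques, N m; "tool_pos": TCP position; "tool_rot": TCP orientation; "contact_force": force on the tool from outside, world axes, zero at the start; "ft_torque": the same for the moment, N m; "gripper_width": opening from 0.0 (shut) to 1.0 (fully open).
Only numpy, scipy, OpenCV 4.12 (cv2) and the standard library are available. Lean on these libraries where they do the work, as an engineer would, in place of code of your own. Each camera call takes 0.05 s, during which the arm holds its last target. There are 200 camera calls.

### The job

The loose white shelf on top of the letter-sorting case is to be screwed down farther forward as a sorting ledge: take it by its upright front lip and slide it straight out of the case, towards the robot, until the line scribed across its top is level with the case's front edge. By then it is past its balance point and would tip forward, so never let it tip or lift it out of the case, and finish while still holding it there, level and still, for a colleague to fit the brackets. Leave the carton, brackets and screwdriver on the bench where they are.

Things in the scene. Friction and masses are not known exactly. Their poses are not given: they have to be found in the camera images.
- case: low desk-top letter-sorting case, grey steel, fixed: 260 mm deep, 368 wide, pigeonholes in front, open on top. Its side cheeks (12 mm thick, 166 high) rise 24 mm above the shelf's board, which slides between them (3 mm play each side) on ledges and a front rail 130 mm above the bench. Origin: centre of the underside; x points from its front (robot side) to its back, z up; yaw within 0.25 rad
- case_edge (a point): the middle of the case's front edge, 130 mm above the bench where the shelf rests, in the plane of the front ends of the side cheeks and front rail. Axes as the case: the shelf slides out along -x
- shelf_line (a point): middle of the dark line scribed right across the loose white shelf, on its top face (12 mm above the ledges), parallel to the lip and 150 mm behind the lip's front face. Board 240 mm deep, 338 wide, 12 thick, 0.5 to 0.9 kg, balance point 106 mm behind the lip's front face. x from lip to back, z up. At the start the lip stands 10 to 40 mm out of the case
- shelf_lip (a point): centre of the shelf's upright front lip: a strip 12 mm thick (x), 338 mm long (y), standing 34 mm above the board's top face along its front. The point is at mid-length and mid-thickness, 17 mm above the board's top face, 144 mm in front of the line. Axes as the shelf. It can be pinched from above, front to back
- carton: closed cardboard parcel 130 x 100 x 70 mm on the bench beside the case; origin: centre of its underside. To be left alone
- bracket_a: steel L-bracket, 120 x 90 mm, 22 mm high as it lies on its side, on the bench to the right of the case; origin: on the bench, centre of its outline. To be left alone
- bracket_b: a second, equal steel L-bracket to the right of the case, nearer the robot. To be left alone
- screwdriver: screwdriver lying on the bench in front of the case, to the left; origin under its middle. To be left alone

How it is judged:
By the outcome, as a careful person would: the job done as asked, in the order asked, and still so for the second after the job is handed in, while the arm keeps its last pose, push and grip.
It also fails if it takes over 32 s, if anything falls off the work surface, if the arm or the gripper's body presses on something with over 40 N, if the wrist force passes 120 N, or if a joint passes its speed limit or range.

## Working session

There is one attempt and no reset: what is moved stays moved. The work goes in short steps, Python scripts to look and compute and a tool call to move; the robot and the scene stay as the last step left them, time stands still between calls to the robot, and variables do not carry over. Pictures are saved under pics/ and viewed, about 8 in all and at most 12, crops included, and the job is handed in when it is done.

Besides the shell and the picture viewer there is one more tool, called after "Request:" as a command line: name --argument value ..., lists and objects as JSON in quotes. play_rows: Moves the arm, as the interface text tells. Its arguments: {"type":"object","properties":{"increments":{"type":"array"}},"required":["increments"]}

```bash
mkdir -p pics; cat > h.py <<'E'
import numpy as np, cv2
from plant import manip
from scipy.spatial.transform import Rotation as R
def w(cam,xyz):
    T=np.array(manip.get_calibration(cam)["T"]); return T[:3,:3]@np.array(xyz)+T[:3,3]
def tool():
    s=manip.state(); q=s["tool_rot"]; return np.array(s["tool_pos"]), R.from_quat([q[1],q[2],q[3],q[0]]).as_matrix(), s
E
python3 - <<'E'
from h import *
for c in ["scene","top"]:
    cv2.imwrite(f"pics/{c}0.png",manip.grab_frame(c))
    for q in ["case_edge","shelf_line","shelf_lip","case","carton"]:
        for d in manip.tip_of(q,c)[:2]: print(c,q,round(d["p"],2),w(c,d["xyz"]).round(4))
p,M,s=tool(); print(p,M.round(3),s["time"],s["contact_force"],s["gripper_width"])
a=cv2.imread("pics/scene0.png");b=cv2.imread("pics/top0.png")
cv2.imwrite("pics/both.png",cv2.resize(np.vstack([a,b]),None,fx=.714,fy=.714))
E
```

```text
scene shelf_line 0.98 [0.7433 0.0981 0.1445]
scene shelf_lip 0.74 [ 0.6871  0.368  -0.0009]
scene shelf_lip 0.68 [0.6044 0.109  0.16  ]
scene case 0.51 [0.51   0.3743 0.0006]
scene carton 0.77 [ 0.6879  0.3667 -0.0017]
top shelf_line 0.6 [0.7464 0.0955 0.1396]
top shelf_lip 0.87 [0.6006 0.1094 0.1576]
top carton 0.85 [6.853e-01 3.598e-01 1.000e-04]
[ 0.26552796 -0.56577134  0.40472386] [[ 0.905  0.425  0.   ]
 [ 0.425 -0.905 -0.   ]
 [ 0.     0.    -1.   ]] 0.6 [-0.43107785  0.99673539 -0.53410677] 0.9997184136892057
```

View pics/both.png

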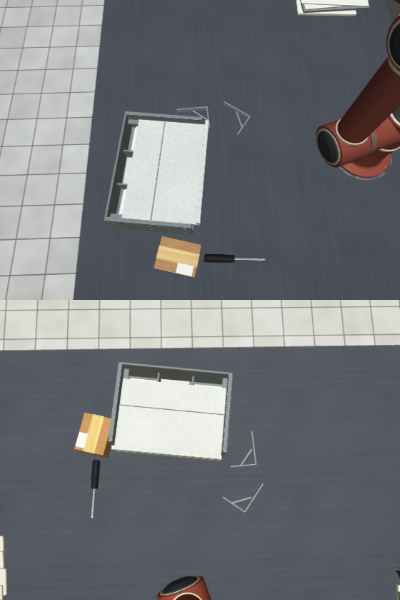

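```bash
python3 - <<'E'
from h import *
b=cv2.imread("pics/top0.png")
cv2.imwrite("pics/c1.png",cv2.resize(b[80:230,145:340],None,fx=4,fy=4,interpolation=cv2.INTER_CUBIC))
E
```

```text
(no output)
```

View pics/c1.png

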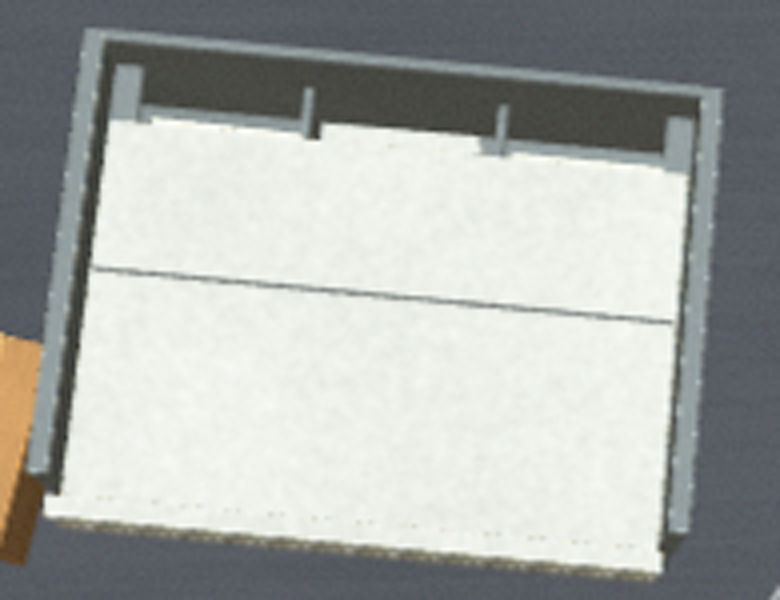

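```bash
cat >> h.py <<'E'
def px(cam,u,v,z,T=None):
    c=manip.get_calibration(cam); T=np.array(c["T"]) if T is None else T
    d=T[:3,:3]@np.array([(u-c["cx"])/c["fx"],(v-c["cy"])/c["fy"],1]); o=T[:3,3]
    return o+d*(z-o[2])/d[2]
E
python3 - <<'E'
from h import *
P=lambda x,y,z: px("top",145+(x+.5)/4-.5,80+(y+.5)/4-.5,z)
def rep(n,a,b): 
    d=a-b; print(n,a.round(4),b.round(4),"mid",((a+b)/2).round(4),"yaw",np.arctan2(-d[0],d[1]).round(4),"len",np.linalg.norm(d).round(4))
rep("line",P(93,268,.142),P(672,322,.142))
rep("cheek outer",P(30,472,.166),P(689,535,.166))
rep("back outer",P(86,29,.166),P(722,89,.166))
rep("lip top front",P(45,516,.176),P(661,575,.176))
E
```

```text
line [0.7654 0.2582 0.142 ] [ 0.7263 -0.0737  0.142 ] mid [0.7458 0.0922 0.142 ] yaw -0.1172 len 0.3341
cheek outer [0.6424 0.287  0.166 ] [ 0.5982 -0.0754  0.166 ] mid [0.6203 0.1058 0.166 ] yaw -0.1212 len 0.365
back outer [0.8997 0.2582 0.166 ] [ 0.8571 -0.1054  0.166 ] mid [0.8784 0.0764 0.166 ] yaw -0.1165 len 0.3661
lip top front [0.6159 0.2762 0.176 ] [ 0.575  -0.0579  0.176 ] mid [0.5955 0.1091 0.176 ] yaw -0.1216 len 0.3366
```

Request:
play_rows --increments '[{"offset": [29, -23, 0], "twist": 0, "grip": 1}, {"offset": [58, -46, 0], "twist": 0, "grip": 1}, {"offset": [88, -70, 0], "twist": 0, "grip": 1}, {"offset": [118, -94, 0], "twist": 0, "grip": 1}, {"offset": [147, -117, 0], "twist": 0, "grip": 1}]'

```text
time: 1.02
tool_pos: [0.3493, -0.3958, 0.4048]
tool_rot: [0.0, 0.976, 0.217, 0.0]
contact_force: [0.6, -0.2, -0.2]
gripper_width: 1.002
```

Request:
play_rows --increments '[{"offset": [29, -23, 0], "twist": 0, "grip": 1}, {"offset": [58, -46, 0], "twist": 0, "grip": 1}, {"offset": [88, -70, 0], "twist": 0, "grip": 1}, {"offset": [118, -94, 0], "twist": 0, "grip": 1}, {"offset": [147, -117, 0], "twist": 0, "grip": 1}]'

```text
time: 1.43
tool_pos: [0.4326, -0.2271, 0.405]
tool_rot: [0.0, 0.976, 0.218, 0.0]
contact_force: [0.9, -0.9, 0.5]
gripper_width: 1.002
```

Request:
play_rows --increments '[{"offset": [29, -23, 0], "twist": -0.1, "grip": 1}, {"offset": [58, -46, 0], "twist": -0.2, "grip": 1}, {"offset": [88, -70, 0], "twist": -0.3, "grip": 1}, {"offset": [118, -94, 0], "twist": -0.4, "grip": 1}, {"offset": [147, -117, 0], "twist": -0.5, "grip": 1}]'

```text
time: 1.85
tool_pos: [0.516, -0.0586, 0.4051]
tool_rot: [0.0, 0.891, 0.455, 0.0]
contact_force: [0.7, -0.8, 0.3]
gripper_width: 0.998
```

Request:
play_rows --increments '[{"offset": [37, -6, 0], "twist": -0.102, "grip": 1}, {"offset": [74, -12, 0], "twist": -0.204, "grip": 1}, {"offset": [111, -18, 0], "twist": -0.306, "grip": 1}, {"offset": [148, -24, 0], "twist": -0.408, "grip": 1}, {"offset": [185, -30, 0], "twist": -0.509, "grip": 1}]'

```text
time: 2.27
tool_pos: [0.6012, 0.1083, 0.4049]
tool_rot: [0.0, 0.747, 0.664, 0.0]
contact_force: [0.4, -0.8, 0.9]
gripper_width: 1.0
```

Request:
play_rows --increments '[{"offset": [0, 0, 0], "twist": 0, "grip": 1}, {"offset": [0, 0, 0], "twist": 0, "grip": 1}]'

```text
time: 2.43
tool_pos: [0.6011, 0.1081, 0.4044]
tool_rot: [-0.0, 0.748, 0.663, -0.0]
contact_force: [-0.7, -0.0, -0.5]
gripper_width: 1.004
```

```bash
python3 - <<'E'
from h import *
p,M,s=tool(); print(p.round(4),M.round(3),s["time"],s["contact_force"],s["joint_pos"])
cv2.imwrite("pics/w1.png",manip.grab_frame("wrist"))
T=np.array(manip.get_calibration("wrist")["T"]); np.save("T1.npy",T); print(T.round(4))
for q in ["case_edge","shelf_line","shelf_lip"]:
    for d in manip.tip_of(q,"wrist")[:2]: print(q,round(d["p"],2),w("wrist",d["xyz"]).round(4))
E
```

```text
[0.6011 0.1081 0.4044] [[ 0.12   0.993 -0.001]
 [ 0.993 -0.12  -0.   ]
 [-0.    -0.001 -1.   ]] 2.4333 [-0.70245382 -0.00082191 -0.48478557] [ 5.60916032e-02  1.96922410e-02  1.64727638e+00 -1.81508182e-04
  1.47525281e+00  1.76410503e-01]
[[ 9.927e-01 -1.150e-01 -3.770e-02  6.111e-01]
 [-1.210e-01 -9.449e-01 -3.042e-01  1.847e-01]
 [-7.000e-04  3.065e-01 -9.519e-01  3.737e-01]
 [ 0.000e+00  0.000e+00  0.000e+00  1.000e+00]]
shelf_line 0.74 [0.7466 0.0948 0.1434]
```

View pics/w1.png

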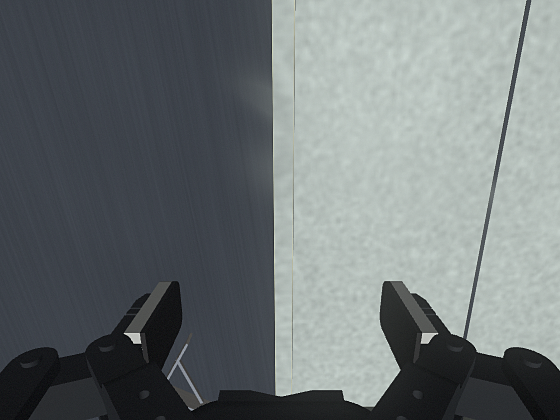

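```bash
python3 - <<'E'
from h import *
T=np.load("T1.npy"); p,M,s=tool()
for n,z,a,b in [("front",.176,(272,5),(274.5,390)),("back",.176,(294.5,5),(293,380)),("line",.142,(527.5,5),(467,340))]:
    A,B=[px("wrist",*q,z,T) for q in (a,b)]; d=A-B
    print(n,A.round(4),B.round(4),"yaw",np.arctan2(-d[0],d[1]).round(4),"tool y mm",[(1000*(M.T@(q-p))[1]).round(1) for q in (A,B)])
E
```

```text
front [0.6126 0.2334 0.176 ] [ 0.5832 -0.0071  0.176 ] yaw -0.1215 tool y mm [np.float64(-3.9), np.float64(-3.1)]
back [0.6238 0.232  0.176 ] [5.974e-01 2.000e-04 1.760e-01] yaw -0.1134 tool y mm [np.float64(7.4), np.float64(10.1)]
line [0.7621 0.2235 0.142 ] [ 0.7369 -0.009   0.142 ] yaw -0.1078 tool y mm [np.float64(145.7), np.float64(149.7)]
```

Request:
play_rows --increments '[{"offset": [0, 2.5, 20], "twist": 0, "grip": 1}, {"offset": [0, 2.5, 41], "twist": 0, "grip": 1}, {"offset": [0, 2.5, 62], "twist": 0, "grip": 1}, {"offset": [0, 2.5, 76], "twist": 0, "grip": 0.8}, {"offset": [0, 2.5, 83], "twist": 0, "grip": 0.6}]'

```text
time: 3.05
tool_pos: [0.6023, 0.105, 0.3191]
tool_rot: [-0.001, 0.75, 0.662, -0.001]
contact_force: [-0.5, 1.2, 0.1]
gripper_width: 0.75
```

Request:
play_rows --increments '[{"offset": [0, 0, 0], "twist": 0, "grip": 0.5}, {"offset": [0, 0, 0], "twist": 0, "grip": 0.4}, {"offset": [0, 0, 0], "twist": 0, "grip": 0.3}, {"offset": [0, 0, 0], "twist": 0, "grip": 0.25}, {"offset": [0, 0, 0], "twist": 0, "grip": 0.25}]'

```text
time: 3.47
tool_pos: [0.6036, 0.106, 0.3232]
tool_rot: [0.001, 0.749, 0.662, 0.001]
contact_force: [0.0, -0.2, 0.1]
gripper_width: 0.252
```

```bash
python3 - <<'E'
from h import *
p,M,s=tool(); print(p.round(4),s["time"],s["contact_force"],s["gripper_width"])
cv2.imwrite("pics/w2.png",manip.grab_frame("wrist"))
E
```

```text
[0.6036 0.106  0.3232] 3.4667 [ 0.03989777 -0.22983559  0.14234415] 0.25242144655396886
```

View pics/w2.png

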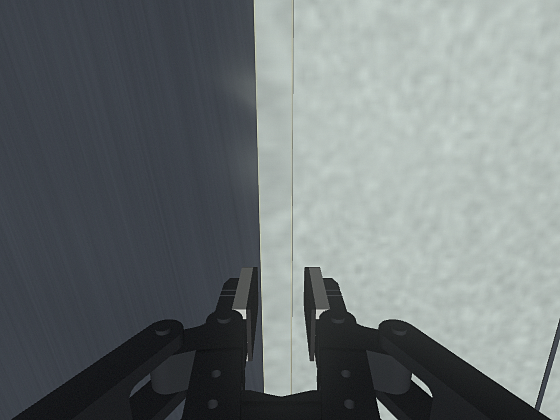

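Request:
play_rows --increments '[{"offset": [0, -2, 1], "twist": 0, "grip": 0.25}, {"offset": [0, -2, 1], "twist": 0, "grip": 0.18}, {"offset": [0, -2, 1], "twist": 0, "grip": 0.1}, {"offset": [0, -2, 1], "twist": 0, "grip": 0.0}, {"offset": [0, -2, 1], "twist": 0, "grip": 0.0}]'

```text
time: 3.93
tool_pos: [0.6013, 0.1063, 0.321]
tool_rot: [0.0, 0.749, 0.662, 0.0]
contact_force: [-0.6, 0.2, 1.7]
gripper_width: 0.133
```

Request:
play_rows --increments '[{"offset": [0, 0, 0], "twist": 0, "grip": 0}, {"offset": [0, 0, 0], "twist": 0, "grip": 0}, {"offset": [0, 0, 0], "twist": 0, "grip": 0}, {"offset": [0, 0, 0], "twist": 0, "grip": 0}]'

```text
time: 4.27
tool_pos: [0.6013, 0.1063, 0.321]
tool_rot: [0.0, 0.749, 0.662, 0.0]
contact_force: [-0.7, 0.9, 2.8]
gripper_width: 0.128
```

```bash
python3 - <<'E'
from h import *
p,M,s=tool(); print(p.round(4),M.round(3),s["time"],s["contact_force"],s["ft_torque"],s["gripper_width"])
E
```

```text
[0.6013 0.1063 0.321 ] [[ 0.123  0.992  0.   ]
 [ 0.992 -0.123  0.   ]
 [ 0.     0.    -1.   ]] 4.2667 [-0.72768797  0.88691217  2.78984277] [0.10905513 0.11181985 0.25046445] 0.12828693427946603
```

Request:
play_rows --increments '[{"offset": [0, -2, 0], "twist": 0, "grip": 0}, {"offset": [0, -6, 0], "twist": 0, "grip": 0}, {"offset": [0, -11, 0], "twist": 0, "grip": 0}, {"offset": [0, -16, 0], "twist": 0, "grip": 0}, {"offset": [-0.1, -20, 0], "twist": 0, "grip": 0}]'

```text
time: 4.68
tool_pos: [0.581, 0.1086, 0.321]
tool_rot: [0.0, 0.749, 0.662, 0.0]
contact_force: [4.2, -1.0, 1.9]
gripper_width: 0.129
```

Request:
play_rows --increments '[{"offset": [0, -5, 0], "twist": 0, "grip": 0}, {"offset": [0, -10, 0], "twist": 0, "grip": 0}, {"offset": [-0.1, -16, 0], "twist": 0, "grip": 0}, {"offset": [-0.2, -22, 0], "twist": 0, "grip": 0}, {"offset": [-0.2, -28, 0], "twist": 0, "grip": 0}]'

```text
time: 5.1
tool_pos: [0.553, 0.1119, 0.3209]
tool_rot: [0.0, 0.749, 0.662, 0.0]
contact_force: [3.8, 1.3, 1.6]
gripper_width: 0.129
```

```bash
python3 - <<'E'
from h import *
p,M,s=tool(); print(p.round(4),M.round(3),s["time"],s["contact_force"],s["ft_torque"],s["gripper_width"])
b=manip.grab_frame("top")
cv2.imwrite("pics/t2.png",cv2.resize(b[80:280,130:330],None,fx=3,fy=3,interpolation=cv2.INTER_CUBIC))
E
```

```text
[0.553  0.1119 0.3209] [[ 0.123  0.992  0.001]
 [ 0.992 -0.123 -0.   ]
 [ 0.     0.001 -1.   ]] 5.1 [3.78106141 1.25366344 1.64463886] [-0.08964168 -0.62192383  0.05672752] 0.1292495265792184
```

View pics/t2.png

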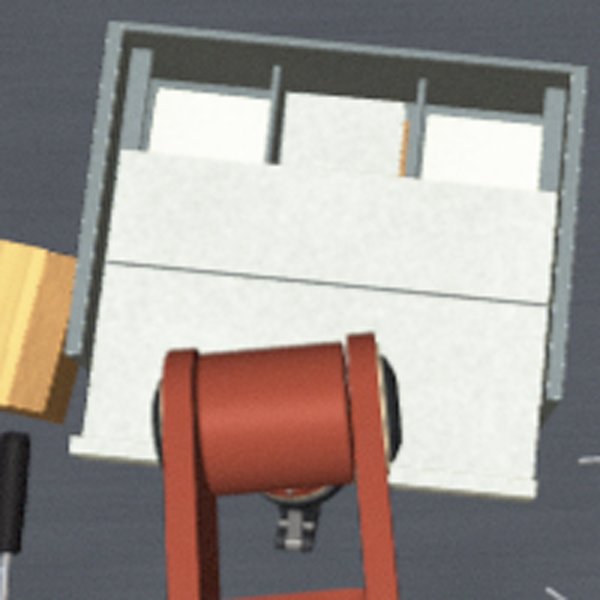

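```bash
python3 - <<'E'
from h import *
P=lambda x,y,z: px("top",130+(x+.5)/3-.5,80+(y+.5)/3-.5,z)
e=np.array([np.cos(.118),-np.sin(.118),0])
L=[P(108,262.5,.142),P(547,303,.142)]; C=[P(66,354,.166),P(562,399,.166)]
print([x.round(4) for x in L+C]); print([((l-c)@e*1000).round(1) for l,c in zip(L,C)], (sum(L)-sum(C))@e*500, [((l-c)@np.array([-e[1],e[0],0])*1000).round(1) for l,c in zip(L,C)])
E
```

```text
[array([0.717 , 0.2628, 0.142 ]), array([ 0.6779, -0.0703,  0.142 ]), array([0.6423, 0.288 , 0.166 ]), array([ 0.5998, -0.0757,  0.166 ])]
[np.float64(77.1), np.float64(76.9)] 77.00540218154993 [np.float64(-16.1), np.float64(14.6)]
```

Request:
play_rows --increments '[{"offset": [0, -5, 0], "twist": 0, "grip": 0}, {"offset": [0, -10, 0], "twist": 0, "grip": 0}, {"offset": [-0.1, -16, 0], "twist": 0, "grip": 0}, {"offset": [-0.2, -22, 0], "twist": 0, "grip": 0}, {"offset": [-0.2, -28, 0], "twist": 0, "grip": 0}]'

```text
time: 5.57
tool_pos: [0.5251, 0.1151, 0.3207]
tool_rot: [0.0, 0.749, 0.662, 0.0]
contact_force: [3.6, 0.4, 1.2]
gripper_width: 0.127
```

Request:
play_rows --increments '[{"offset": [0, -6, 0], "twist": 0, "grip": 0}, {"offset": [0, -12, 0], "twist": 0, "grip": 0}, {"offset": [-0.1, -18, 0], "twist": 0, "grip": 0}, {"offset": [-0.2, -23, 0], "twist": 0, "grip": 0}, {"offset": [-0.2, -27, 0], "twist": 0, "grip": 0}]'

```text
time: 5.98
tool_pos: [0.4982, 0.1183, 0.3205]
tool_rot: [-0.0, 0.749, 0.662, -0.0]
contact_force: [3.0, 0.3, 1.5]
gripper_width: 0.128
```

Request:
play_rows --increments '[{"offset": [0, -3, 0], "twist": 0, "grip": 0}, {"offset": [0, -6, 0], "twist": 0, "grip": 0}, {"offset": [0, -8, 0], "twist": 0, "grip": 0}, {"offset": [-0.1, -10, 0], "twist": 0, "grip": 0}, {"offset": [-0.1, -11, 0], "twist": 0, "grip": 0}]'

```text
time: 6.4
tool_pos: [0.4877, 0.1195, 0.3205]
tool_rot: [-0.0, 0.749, 0.662, -0.0]
contact_force: [2.4, -0.4, -0.3]
gripper_width: 0.131
```

```bash
python3 - <<'E'
from h import *
p,M,s=tool(); print(p.round(4),M.round(4),s["time"],s["contact_force"],s["ft_torque"],s["gripper_width"])
b=manip.grab_frame("top")
cv2.imwrite("pics/t3.png",cv2.resize(b[80:280,130:330],None,fx=3,fy=3,interpolation=cv2.INTER_CUBIC))
E
```

```text
[0.4877 0.1195 0.3205] [[ 1.227e-01  9.924e-01 -6.000e-04]
 [ 9.924e-01 -1.227e-01 -0.000e+00]
 [-1.000e-04 -6.000e-04 -1.000e+00]] 6.4 [ 2.35024302 -0.41627761 -0.29326957] [-0.09486893 -0.68708987 -0.0517699 ] 0.13104433460750659
```

View pics/t3.png

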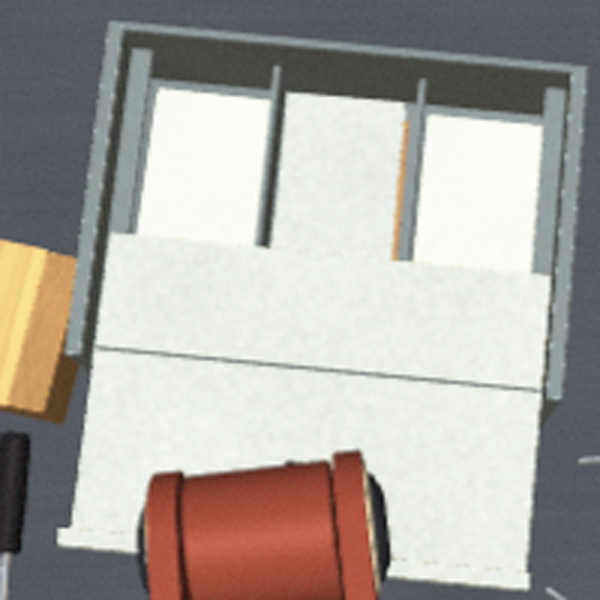

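```bash
python3 - <<'E'
from h import *
P=lambda x,y,z: px("top",130+(x+.5)/3-.5,80+(y+.5)/3-.5,z)
for yaw in (.115,.121):
    e=np.array([np.cos(yaw),-np.sin(yaw),0])
    L=[P(97,348,.142),P(541,390,.142)]; C=[P(66,354,.166),P(562,399,.166)]
    print([((l-c)@e*1000).round(1) for l,c in zip(L,C)], (sum(L)-sum(C))@e*500, [((l-c)@np.array([-e[1],e[0],0])*1000).round(1) for l,c in zip(L,C)])
print(L)
for q in ["case_edge","shelf_line"]:
    for d in manip.tip_of(q,"top")[:1]: print(q,round(d["p"],2),w("top",d["xyz"]).round(4))
manip.grab_frame("scene")
for q in ["case_edge","shelf_line"]:
    for d in manip.tip_of(q,"scene")[:1]: print(q,round(d["p"],2),w("scene",d["xyz"]).round(4))
E
```

```text
[np.float64(10.7), np.float64(9.4)] 10.035139455154384 [np.float64(-16.3), np.float64(13.9)]
[np.float64(10.8), np.float64(9.3)] 10.042022530488632 [np.float64(-16.2), np.float64(14.0)]
[array([0.65100556, 0.27057047, 0.142     ]), array([ 0.61076571, -0.06297597,  0.142     ])]
shelf_line 0.81 [0.6314 0.1081 0.1421]
shelf_line 0.74 [0.6288 0.111  0.1435]
```

Request:
play_rows --increments '[{"offset": [0, -3, 0], "twist": 0, "grip": 0}, {"offset": [0, -6, 0], "twist": 0, "grip": 0}, {"offset": [0, -8, 0], "twist": 0, "grip": 0}, {"offset": [-0.1, -9.5, 0], "twist": 0, "grip": 0}, {"offset": [-0.1, -10, 0], "twist": 0, "grip": 0}]'

```text
time: 7.12
tool_pos: [0.4777, 0.1206, 0.3205]
tool_rot: [-0.0, 0.749, 0.662, -0.0]
contact_force: [2.0, -0.2, -0.3]
gripper_width: 0.124
```

Request:
play_rows --increments '[{"offset": [0, 0, 0], "twist": 0, "grip": 0}, {"offset": [0, 0, 0], "twist": 0, "grip": 0}, {"offset": [0, 0, 0], "twist": 0, "grip": 0}]'

```text
time: 7.37
tool_pos: [0.4778, 0.1206, 0.3206]
tool_rot: [-0.0, 0.749, 0.662, -0.0]
contact_force: [0.0, 0.7, 0.8]
gripper_width: 0.127
```

```bash
python3 - <<'E'
from h import *
p,M,s=tool(); print(p.round(4),M.round(4),s["time"],s["contact_force"],s["ft_torque"],s["gripper_width"])
b=manip.grab_frame("top")
f=lambda a:cv2.resize(a,None,fx=8,fy=8,interpolation=cv2.INTER_CUBIC)
cv2.imwrite("pics/t4.png",np.hstack([f(b[175:245,145:190]),f(b[175:245,285:330])]))
g=manip.grab_frame("scene"); cv2.imwrite("pics/s4.png",cv2.resize(g[140:340,130:330],None,fx=3,fy=3,interpolation=cv2.INTER_CUBIC))
E
```

```text
[0.4778 0.1206 0.3206] [[ 1.227e-01  9.924e-01 -1.200e-03]
 [ 9.924e-01 -1.227e-01  0.000e+00]
 [-1.000e-04 -1.200e-03 -1.000e+00]] 7.3667 [0.03819177 0.68061835 0.80509956] [-0.06282935 -0.24962137  0.05065137] 0.12707130196823513
```

View pics/t4.png

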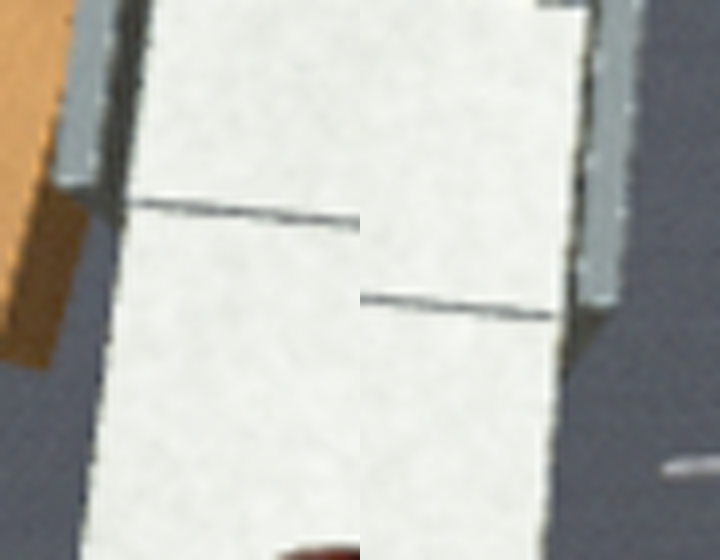

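View pics/s4.png

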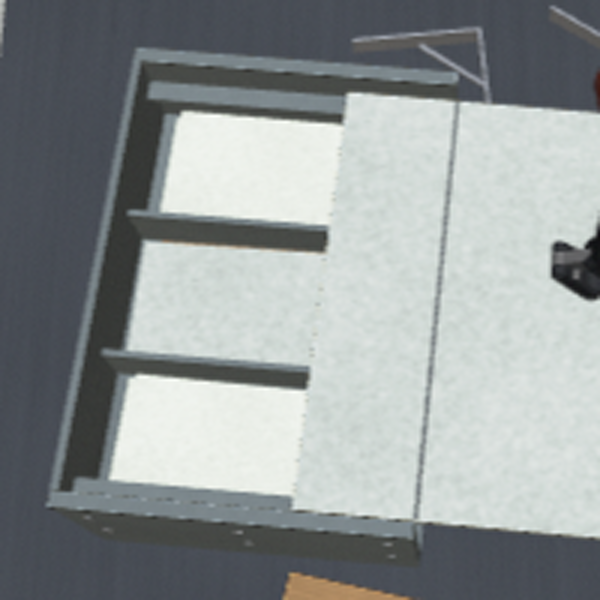

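```bash
python3 - <<'E'
from h import *
P=lambda x,y,z,ox: px("top",ox+(x+.5)/8-.5,175+(y+.5)/8-.5,z)
e=np.array([np.cos(.118),-np.sin(.118),0])
L=[P(135,203,.142,145),P(193,316,.142,285)]; C=[P(76,186,.166,145),P(236,304,.166,285)]
n=np.array([-e[1],e[0],0])
print([((l-c)@e*1000).round(1) for l,c in zip(L,C)],[((l-c)@n*1000).round(1) for l,c in zip(L,C)])
g=manip.grab_frame("scene"); f=lambda a:cv2.resize(a,None,fx=8,fy=8,interpolation=cv2.INTER_CUBIC)
cv2.imwrite("pics/s5.png",np.hstack([f(g[155:200,260:300]),f(g[295:340,250:290])]))
E
```

```text
[np.float64(0.7), np.float64(-0.6)] [np.float64(-11.0), np.float64(9.6)]
```

View pics/s5.png

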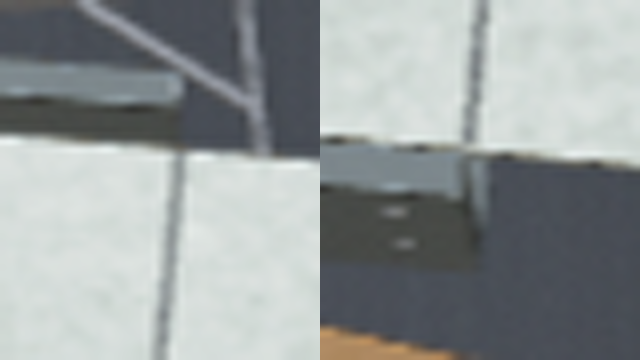

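```bash
python3 - <<'E'
from h import *
P=lambda x,y,z,ox,oy: px("scene",ox+(x+.5)/8-.5,oy+(y+.5)/8-.5,z)
e=np.array([np.cos(.118),-np.sin(.118),0]); n=np.array([-e[1],e[0],0])
L=[P(179,154,.142,260,155),P(148,139,.142,250,295)]; C=[P(183,88,.166,260,155),P(146,172,.166,250,295)]
print([((l-c)@e*1000).round(1) for l,c in zip(L,C)],[((l-c)@n*1000).round(1) for l,c in zip(L,C)])
p,M,s=tool(); print(p.round(4),s["time"],s["contact_force"],np.abs(s["joint_vel"]).max())
E
```

```text
[np.float64(0.3), np.float64(1.4)] [np.float64(10.2), np.float64(-12.2)]
[0.4779 0.1206 0.3206] 7.5167 [-1.94929476 -0.13993633  0.76780714] 0.0017299316416365174
```

```bash
python3 -c "
from plant import manip; print(manip.job_done())"
```

```text
the job is handed in; nothing more can be done
None
```

I pinched the shelf's lip from above at about mid-length and slid the shelf straight out about 125 mm along the case's axis. I handed the job in at about 7.5 s with the gripper still holding the shelf.

- **Line position:** The scribed line is level with the case's front edge within measurement. The top camera gives +0.7 mm at the left end and −0.6 mm at the right. The scene camera gives +1.4 mm at the left and +0.3 mm at the right. The two cameras disagree by about 1 mm, and the average is about 0.5 mm short of the edge. The network never reported the case edge, so I took it from the picture pixels.
- **Level and still:** The tool height changed by 0.4 mm over the slide and the tool tilt was about 1 mrad. Joint speeds were near zero. I did not measure the shelf's own tilt, but the pictures showed it still seated between the cheeks.
- **Forces:** The highest pull I read was about 4 N, and under 2.5 N at the end. The grip stayed steady at an opening of about 0.13.
- **Other items:** I never approached the carton, brackets or screwdriver, but I did not measure their positions again at the end.

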